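Open the child-resistant reagent bottle

ROBOT

A 7-joint arm with a two-finger parallel gripper is mounted at the origin on the work surface. World frame = base frame: x ahead of the robot, y to its left, z up, the work surface at z = 0. Lengths are in m, angles in rad, forces in N, time in s.
With the tool pointing down it reaches from about 0.4 to 0.85 m from the base axis. Payload 10.4 kg.
Tool frame: the origin (TCP) lies between the finger pads; the fingertips stand 19 mm ahead of it and the grasp point (between the pads) is the TCP; z points along the fingers, y is the direction in which the jaws open and shut (so a half turn about z gives the same grasp; the last joint's range is limited). The gripper opens to 85 mm and grips with 20 to 120 N. Pads are 22 mm wide; open, the fingers measure 114 mm over their backs; the gripper's body (76 mm by 85 mm) begins 54 mm behind the grasp point. The pads swing forward as they close: fully open they stand 13 mm farther back than shut.
Start: joints at [-1.315, 0.332, -0.065, 1.46, 0.022, 1.35, -0.088], TCP at [0.172, 0.601, 0.25] pointing down, gripper open.
Joint ranges: [-2.6, 2.6], [-0.5, 2.12], [-1.47, 1.34], [0.16, 2.42], [-1.27, 4.41], [0.06, 2.06], [-2.6, 2.6]. Speed limits (rad/s): [2.22, 2.22, 2.79, 2.79, 3.14, 3.14, 3.14].

INTERFACE

Orientations are given as a unit quaternion [x, y, z, w].
In Python, from workcell import manip gives the robot as it stands.
- The arm moves only by the shell command python3 -m jog 'ROWS' [FORCE]. ROWS is JSON, a list of rows, each an object with "offset": the shift along the tool's x, y, z as a fraction of full scale, a list of three; "rotation": the turn, a rotation vector about the tool's x, y, z as a fraction of full scale, a list of three; "fingers": the opening, from -1 (shut) to 1 (fully open), so that 0 is half open. A call has 1 to 8 rows; each row shifts and turns the commanded pose from where the row before left it, along the tool's axes as they then stand; what a row does not reach is not made up. Full scale, the value 1, is 0.15 m for a shift and 2 rad for a turn. A row lasts 1/8 s, in which the tool goes at most 62.5 mm and 10.7 degrees, less where a joint would pass 70% of its speed; a pose out of reach is approached as far as the arm can. A call with a number of a shift or a turn outside -1 to 1 is refused whole. A call with a gripper value outside its range is refused whole. The fingers move at their own pace and stop on an object; FORCE is the grip in N (left out, the last holds). Time passes only in rows, so rows that do not move let the fingers close. It gives the time, the measured TCP pose, the force and the opening at its end, in the units of the state.
- manip.get_obs(): the state, without advancing time (a new reading comes with each control period).
- manip.camera(name): name is "scene" or "side" or "wrist"; returns the picture (480x640x3 uint8, red, green, blue); there is no depth.
- manip.camera_info(name): a dict with "mtx" (3x3 intrinsics, pixels), "D" ([k1, k2, p1, p2, k3] as OpenCV has them; the pictures are not rectified), "xyz" and "rotation" of the camera in the world. Camera axes: x right, y down, z forward; pixel columns grow to the right and rows downward; lengths in m; the calibration is good to about 2 mm. A picture is of the moment at which its call begins: read the wrist's pose just before it. camera_info takes no time and is no camera call; for the wrist camera it gives the pose at the moment of the call.
- manip.hand_in(): hands the job in, once; it reports no verdict.
Trained networks look in the newest picture that a camera, given by its name, has taken for a name from the list of things; names that differ only in an ending like _2 or _b are one class to them, and where a whole thing is asked for, a point or a joint stands for the part that bears it (a point fixed in the world has none). Each returns a list of dicts, best first, with "conf" (0 to 1); they miss things now and then, are a little off and sometimes report something else, mostly with a low value. They report only what shows in the picture. A call takes as long as a camera call. They do not tell look-alikes from the thing itself.
- manip.recognise(camera, query): "bbox" ([left, top, right, bottom] in pixels, round what is visible of it).
The state is a dict: "clock": time; "joint_pos": joint angles; "joint_velocities": joint speeds; "tau": joint torques, N m; "position": TCP position; "ee_rot": TCP orientation; "ft_force": force on the tool from outside, world axes, zero at the start; "torque": the same for the moment, N m; "grip_width": opening from 0.0 (shut) to 1.0 (fully open).
Only numpy, scipy, OpenCV 4.12 (cv2) and the standard library are available. Lean on these libraries where they do the work, as an engineer would, in place of code of your own. Each camera call takes 0.05 s, during which the arm holds its last target. There are 200 camera calls.

TASK

Open the squat wide-capped reagent bottle: its child-resistant cap has to be pushed down firmly and kept down while it is turned anticlockwise (seen from above) a bit less than a quarter turn, and then it lifts straight off. Set the cap down, without dropping it, on the white porcelain tile, standing open side down and wholly on the tile.

Things in the scene. Friction and masses are not known exactly. Their poses are not given: they have to be found in the camera images.
- cap_mid (a point): Centre of the squat bottle's blue ribbed cap, on its axis, half-way up. Round, 50 mm in diameter, 34 mm high (17 mm above and below this point), loose, about 40 g; z points up. Grip it across the diameter at any yaw. (The taller, slimmer bottle with a narrower, 36 mm cap is not the one.)
- neck (a point): Bayonet neck under the cap: point on the axis at the shut cap's lower edge, z up. Push the cap down 5 to 6 mm against a spring (8 N, rising to 16 N at the 6 mm hard stop; locked until 3.5 mm down). Held down, turn it anticlockwise from above (positive about z) by 70 degrees: from 55 to the stop at 85 it is free to lift. Raise it 30 mm straight up to clear the neck.
- bottle: The squat amber glass bottle, 84 mm in diameter, paper label, fixed in a round black foot 104 mm wide. Origin at the centre of its underside on the bench, z up. Shut, the cap's centre is 141 mm above the origin and its lower edge 124 mm; the glass shoulder is at 106 mm beside the neck, falling to 88 mm at the outside.
- tile: White porcelain tile, 130 x 130 mm, 8 mm thick, fixed flat on the bench; origin at the centre of its underside, x and y along its edges, z up. A cap standing on it has its centre 25 mm above this origin.
There are look-alikes about, which are no part of the job. Of the things that look like the part that bears cap_mid, the larger one is meant. What is shaped like the tile but yellow is not meant.

How it is judged:
On the way, in this order (a step that is already met when the one before it is completed fails the run):
1. the cap is pushed down at least 2 mm on its bottle (z of cap_mid in the frame of bottle below 0.139 m and horizontal distance between cap_mid and bottle below 0.01 m), for 0.1 s.
2. the cap is lifted clear of the bottle's neck (z of cap_mid in the frame of bottle above 0.165 m), for 0.1 s.
3. the cap, still held, is lowered to within 15 mm of the tile (x of cap_mid in the frame of tile between -0.045 and 0.045 m and y of cap_mid in the frame of tile between -0.045 and 0.045 m and z of cap_mid in the frame of tile below 0.04 m and contact force between the fingers and cap above 0.5 N), for 0.05 s.
At the end, for the whole second after the job is handed in: The cap is off the bottle and stands at rest on the tile, open side down (within 10 degrees of upright), its centre within 45 mm of the tile's centre along each edge and 21 to 30 mm above the bench (x of cap_mid in the frame of tile between -0.045 and 0.045 m and y of cap_mid in the frame of tile between -0.045 and 0.045 m and z of cap_mid in the frame of tile between 0.021 and 0.03 m and angle between cap_mid's own z axis and vertical below 0.17 rad and linear speed of cap below 0.02 m/s); the robot touches nothing.
It also fails if it takes over 48 s, if anything falls off the work surface, if the arm or the gripper's body presses on something with over 40 N, if the wrist force passes 120 N, or if a joint passes its speed limit or range.

## Working session

There is one attempt and no reset: what is moved stays moved. The work goes in short steps, Python scripts to look and compute and a shell command to move; the robot and the scene stay as the last step left them, time stands still between calls to the robot, and variables do not carry over. Pictures are saved under pics/ and viewed, about 8 in all and at most 12, crops included, and the job is handed in when it is done.

```bash
mkdir -p pics; ls; python3 - <<'E'
from workcell import manip
import cv2,numpy as np
o=manip.get_obs();print({k:np.round(v,3).tolist() for k,v in o.items()})
ims=[]
for c in("scene","side"):
    im=manip.camera(c);cv2.imwrite(f"pics/{c}0.png",im[:,:,::-1])
    i=manip.camera_info(c);print(c,i)
    for q in("cap_mid","bottle","tile"):print(q,[(np.round(d["bbox"]).tolist(),round(d["conf"],2)) for d in manip.recognise(c,q)[:4]])
E
```

```text
pics
{'clock': 0.0, 'joint_pos': [-1.315, 0.333, -0.065, 1.461, 0.022, 1.35, -0.089], 'joint_velocities': [0.001, -0.001, 0.0, 0.001, -0.002, 0.0, -0.001], 'tau': [0.0, -62.544, 0.049, -39.16, 0.016, 0.01, -0.0], 'position': [0.172, 0.601, 0.249], 'ee_rot': [0.139, 0.99, -0.001, -0.0], 'ft_force': [0.752, -0.2, -0.011], 'torque': [0.001, -0.03, 0.025], 'grip_width': 1.001}
scene {'mtx': array([[506.89619799,   0.        , 322.21373067],
       [  0.        , 506.89619799, 244.24346994],
       [  0.        ,   0.        ,   1.        ]]), 'D': array([-0.09605821,  0.        ,  0.        ,  0.        ,  0.        ]), 'xyz': array([ 0.92766502, -0.2708691 ,  0.9149198 ]), 'rotation': array([ 0.82604276,  0.48533415, -0.14758037, -0.24560975])}
cap_mid [([203.0, 342.0, 236.0, 379.0], 0.89), ([196.0, 333.0, 216.0, 351.0], 0.83)]
bottle [([200.0, 353.0, 260.0, 415.0], 0.94)]
tile [([116.0, 246.0, 198.0, 320.0], 0.94), ([275.0, 246.0, 359.0, 325.0], 0.83)]
side {'mtx': array([[576.46576358,   0.        , 321.96796084],
       [  0.        , 576.46576358, 243.09572912],
       [  0.        ,   0.        ,   1.        ]]), 'D': array([-0.02019197,  0.        ,  0.        ,  0.        ,  0.        ]), 'xyz': array([ 0.13064511, -0.65896466,  0.86917107]), 'rotation': array([ 0.89874169, -0.23536926,  0.08624738, -0.35975836])}
cap_mid [([454.0, 287.0, 491.0, 325.0], 0.92), ([400.0, 364.0, 424.0, 390.0], 0.7)]
bottle [([430.0, 306.0, 491.0, 377.0], 0.67)]
tile [([276.0, 404.0, 393.0, 480.0], 0.92), ([288.0, 251.0, 381.0, 325.0], 0.61)]
```

View pics/scene0.png

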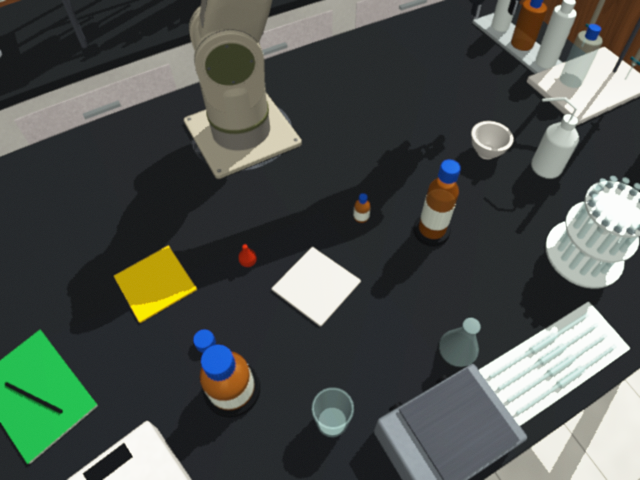

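View pics/side0.png

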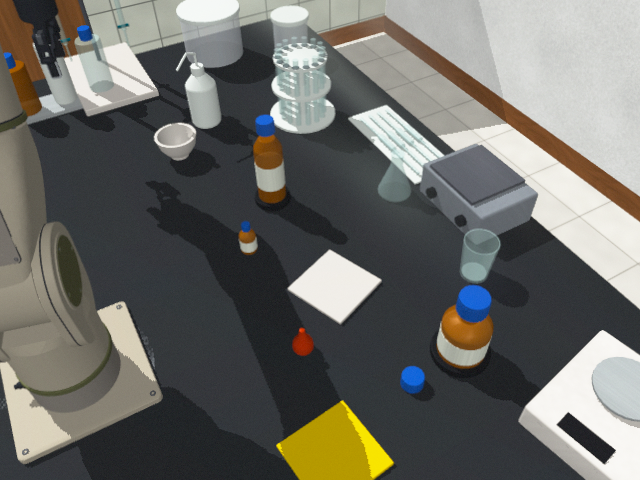

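The target bottle's cap is at about (218,362) in scene and (473,305) in side. The white tile is at (317,286) in scene and (335,287) in side. The small blue cap on the bench and the tall slim bottle are decoys.

```bash
cat >h.py <<'E'
from workcell import manip
import cv2,numpy as np
from scipy.optimize import least_squares
from scipy.spatial.transform import Rotation as R
def proj(i,P):
    Rc=R.from_quat(i["rotation"]).as_matrix().T
    return cv2.projectPoints(np.asarray(P,float),cv2.Rodrigues(Rc)[0],-Rc@i["xyz"],i["mtx"],i["D"])[0][:,0]
t=np.linspace(0,2*np.pi,72)
def cyl(c,r,h):
    return np.vstack([np.c_[c[0]+r*np.cos(t),c[1]+r*np.sin(t),np.full(72,c[2]+s*h/2)] for s in(-1,1)])
def box(c,a,h,yaw):
    s=np.array([[x,y,z] for x in(-a,a) for y in(-a,a) for z in(0,h)])
    return s@R.from_euler("z",yaw).as_matrix().T+[c[0],c[1],0]
def bb(p):return np.r_[p.min(0),p.max(0)]
E
python3 - <<'E'
from h import *
S,D=manip.camera_info("scene"),manip.camera_info("side")
capb=[(S,[203,342,236,379]),(D,[454,287,491,325])]
for free in(0,1):
    f=lambda v:np.concatenate([bb(proj(i,cyl([v[0],v[1],v[2] if free else .141],.025,.034)))-b for i,b in capb])
    r=least_squares(f,[.6,0,.141]);print("cap",r.x.round(4),r.fun.round(1))
tb=[(S,[275,246,359,325]),(D,[288,251,381,325])]
# corners of white tile
tb2=[]
for n,i,b in(("scene",S,tb[0][1]),("side",D,tb[1][1])):
    im=cv2.imread(f"pics/{n}0.png");x0,y0,x1,y1=[b[0]-6,b[1]-6,b[2]+6,b[3]+6]
    m=(im[y0:y1,x0:x1].min(2)>120).astype(np.uint8)
    c=max(cv2.findContours(m,0,2)[0],key=cv2.contourArea)
    print(n,(cv2.boxPoints(cv2.minAreaRect(c))+[x0,y0]).round().tolist())
    q=c[:,0]+[x0,y0];tb2.append((i,bb(q)))
for y in(0,.4,.8,1.2):
    r=least_squares(lambda v:np.concatenate([bb(proj(i,box(v,.065,.008,v[2])))-b for i,b in tb2]),[.5,.3,y]);print("tile",r.x.round(4),r.cost,r.fun.round(1))
print(R.from_quat(manip.get_obs()["ee_rot"]).as_matrix().round(3))
E
```

```text
cap [ 0.596  -0.2829  0.141 ] [-3.1  1.  -1.1  1.2 -0.8 -2.6 -1.8 -2.1]
cap [ 0.5962 -0.2823  0.1372] [-2.2  1.8 -0.4  1.9 -1.3 -1.3 -2.5 -1. ]
scene [[271.0, 289.0], [308.0, 240.0], [361.0, 280.0], [324.0, 329.0]]
side [[287.0, 289.0], [319.0, 239.0], [381.0, 279.0], [349.0, 329.0]]
tile [ 0.4827 -0.0444  0.0287] 1.157840528639954 [ 0.7  0.2 -0.   0.9 -0.3  0.2 -0.6  0.7]
tile [ 0.4845 -0.044   0.5108] 2.738549853301838 [-0.   0.7 -0.1  1.6 -0.7 -0.2 -1.3  0.1]
tile [ 0.4845 -0.044   0.5108] 2.7385498532991153 [-0.   0.7 -0.1  1.6 -0.7 -0.2 -1.3  0.1]
tile [ 0.4827 -0.0444  1.5995] 1.157840528639992 [ 0.7  0.2 -0.   0.9 -0.3  0.2 -0.6  0.7]
[[-0.961  0.275 -0.   ]
 [ 0.275  0.961 -0.   ]
 [-0.    -0.    -1.   ]]
```

```bash
R='[0,0,0.0808]'; python3 -m jog '[{"offset":[0,0,-0.06],"rotation":[0,0,0.0808],"fingers":1},{"offset":[0,0,-0.06],"rotation":[0,0,0.0808],"fingers":1},{"offset":[0,0,-0.06],"rotation":[0,0,0.0808],"fingers":1},{"offset":[0,0,-0.06],"rotation":[0,0,0.0808],"fingers":1},{"offset":[0,0,-0.06],"rotation":[0,0,0.0808],"fingers":1},{"offset":[0,0,-0.06],"rotation":[0,0,0.0808],"fingers":1},{"offset":[0,0,-0.06],"rotation":[0,0,0.0808],"fingers":1},{"offset":[0,0,-0.06],"rotation":[0,0,0.0808],"fingers":1}]'
```

```text
clock: 1.4
position: [0.172, 0.6009, 0.3226]
ee_rot: [0.709, 0.705, 0.0, -0.0]
ft_force: [-0.3, -0.4, 0.1]
grip_width: 1.002
```

```bash
python3 -m jog '[{"offset":[-0.29,0.27,0],"rotation":[0,0,0],"fingers":1},{"offset":[-0.29,0.27,0],"rotation":[0,0,0],"fingers":1},{"offset":[-0.29,0.27,0],"rotation":[0,0,0],"fingers":1},{"offset":[-0.29,0.27,0],"rotation":[0,0,0],"fingers":1},{"offset":[-0.29,0.27,0],"rotation":[0,0,0],"fingers":1},{"offset":[-0.29,0.27,0],"rotation":[0,0,0],"fingers":1},{"offset":[-0.29,0.27,0],"rotation":[0,0,0],"fingers":1},{"offset":[-0.29,0.27,0],"rotation":[0,0,0],"fingers":1}]'
```

```text
clock: 2.4
position: [0.4967, 0.2511, 0.3226]
ee_rot: [0.707, 0.707, 0.0, -0.0]
ft_force: [-0.3, 1.2, -0.4]
grip_width: 1.003
```

```bash
python3 -m jog '[{"offset":[-0.38,0.08,0],"rotation":[0,0,0],"fingers":1},{"offset":[-0.38,0.08,0],"rotation":[0,0,0],"fingers":1},{"offset":[-0.38,0.08,0],"rotation":[0,0,0],"fingers":1},{"offset":[-0.38,0.08,0],"rotation":[0,0,0],"fingers":1},{"offset":[-0.38,0.08,0],"rotation":[0,0,0],"fingers":1},{"offset":[-0.38,0.08,0],"rotation":[0,0,0],"fingers":1},{"offset":[-0.38,0.08,0],"rotation":[0,0,0],"fingers":1},{"offset":[-0.38,0.08,0],"rotation":[0,0,0],"fingers":1}]'
```

```text
clock: 3.4
position: [0.5917, -0.205, 0.3225]
ee_rot: [0.707, 0.707, 0.0, 0.0]
ft_force: [0.6, 0.5, -0.1]
grip_width: 0.998
```

Now 78 mm from the cap in y; take a wrist look here.

```bash
python3 - <<'E'
from h import *
i=manip.camera_info("wrist");im=manip.camera("wrist");cv2.imwrite("pics/w1.png",im[:,:,::-1])
ds=manip.recognise("wrist","cap_mid");print([(np.round(d["bbox"]),d["conf"]) for d in ds])
o=manip.get_obs();print(i["xyz"],R.from_quat(i["rotation"]).as_matrix().round(3).tolist(),o["position"],o["joint_pos"])
print("pred",bb(proj(i,cyl([.596,-.283,.141],.025,.034))))
for d in ds[:2]:
    r=least_squares(lambda v:bb(proj(i,cyl([v[0],v[1],.141],.025,.034)))-d["bbox"],[.596,-.283]);print(r.x,r.fun)
E
```

```text
[(array([299., 259., 349., 318.]), 0.92), (array([230., 236., 260., 269.]), 0.91)]
[ 0.59124913 -0.12177646  0.44604523] [[1.0, -0.001, 0.0], [-0.001, -0.945, -0.328], [0.001, 0.328, -0.945]] [ 0.58983138 -0.21100576  0.32186335] [-0.29235781  0.368353    0.76220788  1.37568782 -0.24804178  1.49559771
  0.4442296 ]
pred [296.21861148 258.25737569 347.66213448 317.79497253]
[ 0.59761889 -0.28391444] [-0.6950568  -0.13512143  0.69645518  0.18185146]
[ 0.52243774 -0.24429951] [-13.64769636 -13.13394863  14.94802936  14.26769105]
```

View pics/w1.png

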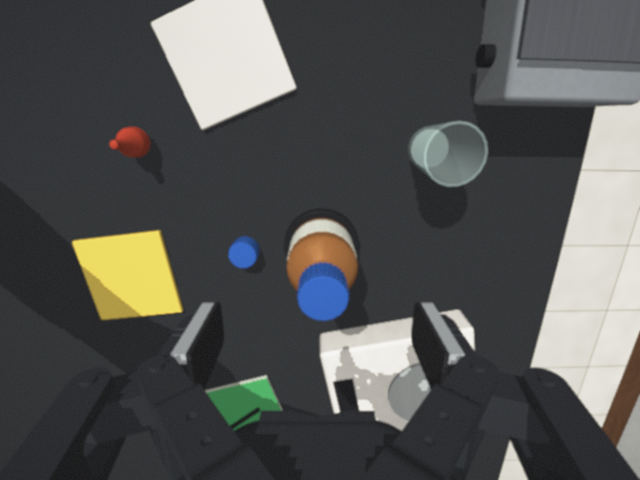

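The wrist view shows the target cap at (323,292), agreeing with the side and scene estimate to 2 mm. The smaller decoy cap is at (243,252). I'll move above the cap and descend.

```bash
python3 -m jog '[{"offset":[-0.24,0.024,0],"rotation":[0,0,0],"fingers":1},{"offset":[-0.24,0.024,0],"rotation":[0,0,0],"fingers":1},{"offset":[0,0,0.2],"rotation":[0,0,0],"fingers":1},{"offset":[0,0,0.2],"rotation":[0,0,0],"fingers":1},{"offset":[0,0,0.2],"rotation":[0,0,0],"fingers":1},{"offset":[0,0,0.2],"rotation":[0,0,0],"fingers":1},{"offset":[0,0,0],"rotation":[0,0,0],"fingers":1},{"offset":[0,0,0],"rotation":[0,0,0],"fingers":1}]'; python3 - <<'E'
from h import *
print(manip.get_obs()["position"])
i=manip.camera_info("wrist");im=manip.camera("wrist");cv2.imwrite("pics/w2.png",im[:,:,::-1])
ds=manip.recognise("wrist","cap_mid")
for d in ds[:2]:
    r=least_squares(lambda v:bb(proj(i,cyl([v[0],v[1],.141],.025,.034)))-d["bbox"],[.596,-.283]);print(d,r.x,r.fun)
E
```

```text
clock: 4.5
position: [0.599, -0.2755, 0.2037]
ee_rot: [0.707, 0.707, 0.0, 0.001]
ft_force: [0.2, 0.8, 0.3]
grip_width: 1.002
[ 0.59897952 -0.27554917  0.20365193]
{'bbox': [271.1, 233.7, 359.5, 327.2], 'conf': 0.57} [ 0.59756335 -0.28490159] [ 0.22897731 -2.17887027 -0.22903303  2.24086929]
{'bbox': [182.6, 207.9, 228.5, 252.9], 'conf': 0.56} [ 0.53684764 -0.25334806] [-26.38068211 -25.20909566  30.54814104  28.88040263]
```

View pics/w2.png

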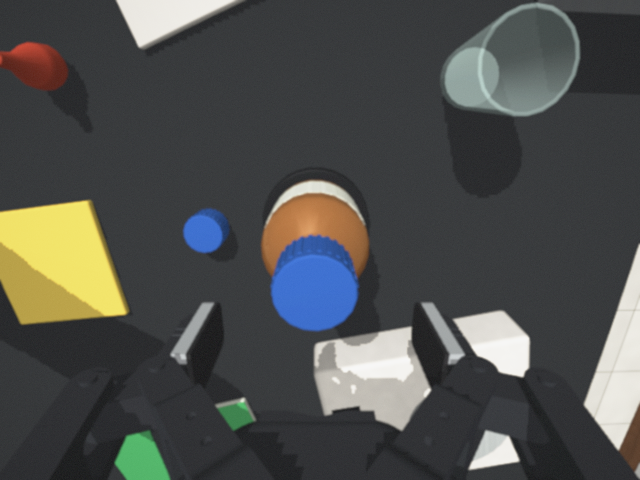

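The cap is at (315,285) in the picture, at about (0.5975, -0.2845) in the world. I'll correct by -9 mm in y, descend 58 mm and close.

```bash
python3 -m jog '[{"offset":[-0.06,-0.01,0],"rotation":[0,0,0],"fingers":1},{"offset":[0,0,0.13],"rotation":[0,0,0],"fingers":1},{"offset":[0,0,0.13],"rotation":[0,0,0],"fingers":1},{"offset":[0,0,0.125],"rotation":[0,0,0],"fingers":1},{"offset":[0,0,0],"rotation":[0,0,0],"fingers":1}]'; python3 -m jog '[{"offset":[0,0,0],"rotation":[0,0,0],"fingers":-0.1},{"offset":[0,0,0],"rotation":[0,0,0],"fingers":-0.3},{"offset":[0,0,0],"rotation":[0,0,0],"fingers":-1},{"offset":[0,0,0],"rotation":[0,0,0],"fingers":-1},{"offset":[0,0,0],"rotation":[0,0,0],"fingers":-1},{"offset":[0,0,0],"rotation":[0,0,0],"fingers":-1}]' 80
```

```text
clock: 5.22
position: [0.5961, -0.2837, 0.1421]
ee_rot: [0.707, 0.707, -0.001, -0.002]
ft_force: [-0.1, -0.1, 0.0]
grip_width: 1.003
clock: 5.98
position: [0.5974, -0.2847, 0.1458]
ee_rot: [0.707, 0.707, 0.001, 0.001]
ft_force: [-1.3, 1.7, 4.2]
grip_width: 0.567
```

```bash
python3 -m jog '[{"offset":[0,0,0.02],"rotation":[0,0,0],"fingers":-1},{"offset":[0,0,0.02],"rotation":[0,0,0],"fingers":-1},{"offset":[0,0,0],"rotation":[0,0,0],"fingers":-1},{"offset":[0,0,0],"rotation":[0,0,0],"fingers":-1}]' 100; python3 -c "
from workcell import manip
o=manip.get_obs();print(o['position'],o['ft_force'],o['grip_width'])"
```

```text
clock: 6.48
position: [0.5975, -0.2847, 0.1409]
ee_rot: [0.707, 0.707, 0.001, 0.001]
ft_force: [-5.0, 4.0, 14.4]
grip_width: 0.563
[ 0.59753014 -0.28472197  0.14092347] [-5.0403962   4.00364696 14.3698367 ] 0.5627372602317645
```

```bash
python3 -m jog '[{"offset":[0,0,0.006],"rotation":[0,0,0],"fingers":-1},{"offset":[0,0,0],"rotation":[0,0,-0.05],"fingers":-1},{"offset":[0,0,0],"rotation":[0,0,-0.08],"fingers":-1},{"offset":[0,0,0],"rotation":[0,0,-0.08],"fingers":-1},{"offset":[0,0,0],"rotation":[0,0,-0.08],"fingers":-1}]' 120; python3 -c "
from workcell import manip
o=manip.get_obs();print(o['position'],o['ft_force'],o['torque'],o['grip_width'],o['joint_pos'])"
```

```text
clock: 7.1
position: [0.5982, -0.2849, 0.1405]
ee_rot: [0.473, 0.881, 0.001, 0.002]
ft_force: [-3.5, 2.0, 14.4]
grip_width: 0.559
[ 0.59817997 -0.28487542  0.1405261 ] [-3.45935662  2.04663495 14.41696282] [ 0.49172532  0.64357252 -0.11864408] 0.5594172060027937 [-0.04430904  0.53808499  0.5824749   1.51376512 -0.31124791  1.17917135
  1.17601447]
```

```bash
python3 -m jog '[{"offset":[0,0,0],"rotation":[0,0,-0.08],"fingers":-1},{"offset":[0,0,0],"rotation":[0,0,-0.08],"fingers":-1},{"offset":[0,0,0],"rotation":[0,0,-0.08],"fingers":-1},{"offset":[0,0,0],"rotation":[0,0,-0.08],"fingers":-1},{"offset":[0,0,0],"rotation":[0,0,-0.01],"fingers":-1},{"offset":[0,0,0],"rotation":[0,0,0],"fingers":-1},{"offset":[0,0,0],"rotation":[0,0,0],"fingers":-1}]' 120; python3 -c "
from workcell import manip
o=manip.get_obs();print(o['position'],o['ft_force'],o['torque'],o['grip_width'],o['joint_pos'][6])"
python3 -m jog '[{"offset":[0,0,-0.03],"rotation":[0,0,0],"fingers":-1},{"offset":[0,0,-0.03],"rotation":[0,0,0],"fingers":-1},{"offset":[0,0,-0.02],"rotation":[0,0,0],"fingers":-1},{"offset":[0,0,0],"rotation":[0,0,0],"fingers":-1}]'
```

```text
clock: 7.98
position: [0.598, -0.285, 0.1406]
ee_rot: [0.165, 0.986, -0.0, 0.002]
ft_force: [-4.3, 1.3, 15.0]
grip_width: 0.56
[ 0.59803966 -0.28502232  0.14056977] [-4.32264064  1.34041576 15.02698008] [0.43425331 0.80799418 0.03600613] 0.5602169094484384 1.777546227077042
clock: 8.48
position: [0.597, -0.2845, 0.1497]
ee_rot: [0.165, 0.986, 0.0, 0.0]
ft_force: [0.6, -0.6, -0.6]
grip_width: 0.56
```

No resistance so far, so the cap appears to be free. I'll lift it clear.

```bash
python3 -m jog '[{"offset":[0,0,-0.07],"rotation":[0,0,0],"fingers":-1},{"offset":[0,0,-0.07],"rotation":[0,0,0],"fingers":-1},{"offset":[0,0,-0.1],"rotation":[0,0,0],"fingers":-1},{"offset":[0,0,-0.15],"rotation":[0,0,0],"fingers":-1},{"offset":[0,0,-0.2],"rotation":[0,0,0],"fingers":-1},{"offset":[0,0,0],"rotation":[0,0,0],"fingers":-1},{"offset":[0,0,0],"rotation":[0,0,0],"fingers":-1}]'; python3 - <<'E'
from h import *
i=manip.camera_info("side");im=manip.camera("side");cv2.imwrite("pics/s2.png",cv2.resize(im[120:400,200:620,::-1],None,fx=1.8,fy=1.8))
o=manip.get_obs();p=o["position"];M=R.from_quat(o["ee_rot"]).as_matrix()
print(p,o["grip_width"],M.round(3).tolist())
d=np.array([.483,-.044,p[2]])-p;print("offset tool units",(M.T@d/.15).round(3))
E
```

```text
clock: 9.35
position: [0.5969, -0.2844, 0.2381]
ee_rot: [0.165, 0.986, 0.0, -0.0]
ft_force: [1.2, -0.2, -0.5]
grip_width: 0.563
[ 0.59670588 -0.28423698  0.23757332] 0.5591265775811333 [[-0.946, 0.325, -0.001], [0.325, 0.946, 0.001], [0.001, 0.0, -1.0]]
offset tool units [1.238e+00 1.268e+00 1.000e-03]
```

View pics/s2.png

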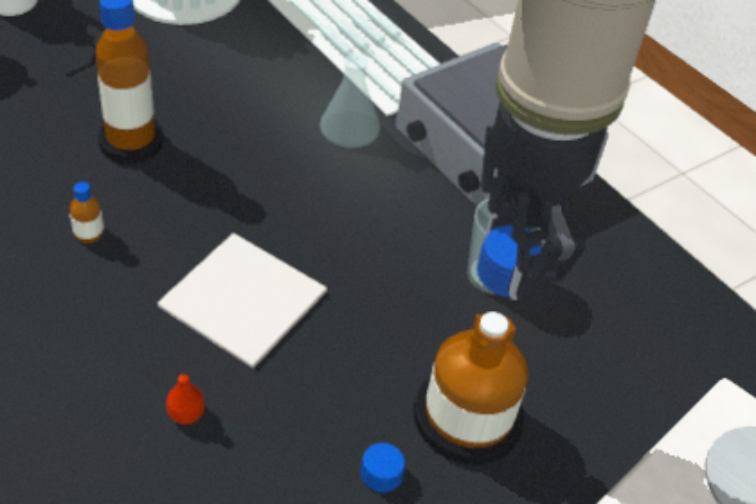

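The cap is off and held at crop pixel (500,262), and the neck is bare at (494,325). Next I'll carry it to the tile.

```bash
python3 -m jog '[{"offset":[0.206,0.211,0],"rotation":[0,0,0],"fingers":-1},{"offset":[0.206,0.211,0],"rotation":[0,0,0],"fingers":-1},{"offset":[0.206,0.211,0],"rotation":[0,0,0],"fingers":-1},{"offset":[0.206,0.211,0],"rotation":[0,0,0],"fingers":-1},{"offset":[0.206,0.211,0],"rotation":[0,0,0],"fingers":-1},{"offset":[0.206,0.211,0],"rotation":[0,0,0],"fingers":-1},{"offset":[0,0,0],"rotation":[0,0,0],"fingers":-1}]'; python3 -m jog '[{"offset":[0,0,0.2],"rotation":[0,0,0],"fingers":-1},{"offset":[0,0,0.2],"rotation":[0,0,0],"fingers":-1},{"offset":[0,0,0.2],"rotation":[0,0,0],"fingers":-1},{"offset":[0,0,0.2],"rotation":[0,0,0],"fingers":-1},{"offset":[0,0,0.2],"rotation":[0,0,0],"fingers":-1},{"offset":[0,0,0.15],"rotation":[0,0,0],"fingers":-1},{"offset":[0,0,0],"rotation":[0,0,0],"fingers":-1},{"offset":[0,0,0],"rotation":[0,0,0],"fingers":-1}]';python3 - <<'E'
from h import *
im=manip.camera("side");cv2.imwrite("pics/s3.png",cv2.resize(im[170:380,220:520,::-1],None,fx=2.5,fy=2.5))
print(manip.get_obs()["position"])
E
```

```text
clock: 10.28
position: [0.4823, -0.0413, 0.2376]
ee_rot: [0.162, 0.987, 0.0, -0.001]
ft_force: [0.3, -0.1, -1.5]
grip_width: 0.558
clock: 11.28
position: [0.4839, -0.045, 0.0663]
ee_rot: [0.165, 0.986, -0.0, 0.0]
ft_force: [-0.7, -0.5, -0.5]
grip_width: 0.559
[ 0.48415921 -0.04486843  0.06654145]
```

View pics/s3.png

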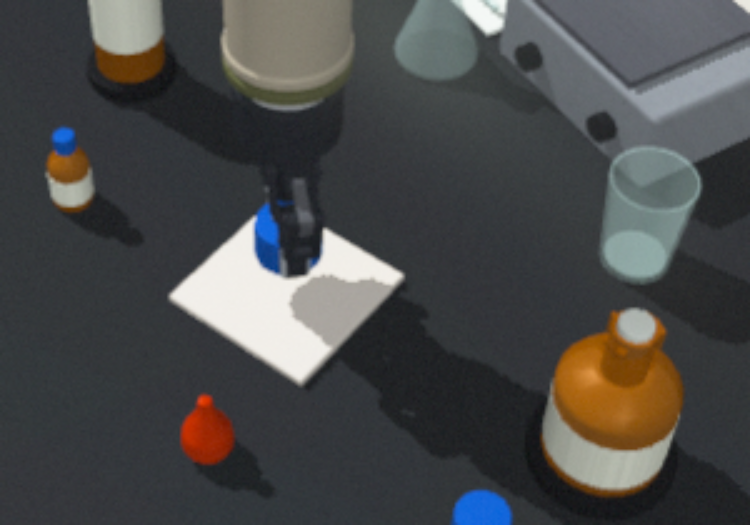

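The cap hangs upright over the tile's centre, around crop pixel (288,240). I'll lower it slowly.

```bash
python3 -m jog '[{"offset":[0,0,0.07],"rotation":[0,0,0],"fingers":-1},{"offset":[0,0,0.07],"rotation":[0,0,0],"fingers":-1},{"offset":[0,0,0.06],"rotation":[0,0,0],"fingers":-1},{"offset":[0,0,0],"rotation":[0,0,0],"fingers":-1},{"offset":[0,0,0],"rotation":[0,0,0],"fingers":-1}]'; python3 -m jog '[{"offset":[0,0,0.015],"rotation":[0,0,0],"fingers":-1},{"offset":[0,0,0.015],"rotation":[0,0,0],"fingers":-1},{"offset":[0,0,0],"rotation":[0,0,0],"fingers":-1}]'
```

```text
clock: 11.95
position: [0.4836, -0.0446, 0.0357]
ee_rot: [0.165, 0.986, 0.0, 0.0]
ft_force: [-0.0, -0.7, 0.4]
grip_width: 0.561
clock: 12.32
position: [0.4834, -0.0445, 0.031]
ee_rot: [0.165, 0.986, 0.0, -0.0]
ft_force: [-0.5, 0.4, -1.2]
grip_width: 0.56
```

```bash
python3 -m jog '[{"offset":[0,0,0.01],"rotation":[0,0,0],"fingers":-1},{"offset":[0,0,0],"rotation":[0,0,0],"fingers":-1},{"offset":[0,0,0],"rotation":[0,0,0],"fingers":-1}]'
```

```text
clock: 12.7
position: [0.4836, -0.0445, 0.0299]
ee_rot: [0.165, 0.986, 0.0, 0.0]
ft_force: [-2.0, 0.2, 5.3]
grip_width: 0.56
```

It's in contact at about 5 N. I'll release and retreat upward.

```bash
python3 -m jog '[{"offset":[0,0,0],"rotation":[0,0,0],"fingers":0.25},{"offset":[0,0,0],"rotation":[0,0,0],"fingers":0.4},{"offset":[0,0,0],"rotation":[0,0,0],"fingers":1},{"offset":[0,0,0],"rotation":[0,0,0],"fingers":1},{"offset":[0,0,0],"rotation":[0,0,0],"fingers":1},{"offset":[0,0,0],"rotation":[0,0,0],"fingers":1}]'; python3 -m jog '[{"offset":[0,0,-0.05],"rotation":[0,0,0],"fingers":1},{"offset":[0,0,-0.1],"rotation":[0,0,0],"fingers":1},{"offset":[0,0,-0.2],"rotation":[0,0,0],"fingers":1},{"offset":[0,0,-0.3],"rotation":[0,0,0],"fingers":1},{"offset":[0,0,-0.3],"rotation":[0,0,0],"fingers":1},{"offset":[0,0,-0.3],"rotation":[0,0,0],"fingers":1},{"offset":[0,0,0],"rotation":[0,0,0],"fingers":1},{"offset":[0,0,0],"rotation":[0,0,0],"fingers":1}]';python3 - <<'E'
from h import *
im=manip.camera("side");cv2.imwrite("pics/s4.png",cv2.resize(im[170:380,220:520,::-1],None,fx=2.5,fy=2.5))
i=manip.camera_info("side")
for d in manip.recognise("side","cap_mid")[:3]:
    r=least_squares(lambda v:bb(proj(i,cyl([v[0],v[1],.025],.025,.034)))-d["bbox"],[.483,-.044]);print(d,r.x,r.fun)
E
```

```text
clock: 13.45
position: [0.4835, -0.0445, 0.0296]
ee_rot: [0.165, 0.986, 0.0, -0.0]
ft_force: [-0.2, -0.3, -0.9]
grip_width: 1.004
clock: 14.45
position: [0.4833, -0.0446, 0.2174]
ee_rot: [0.165, 0.986, 0.0, 0.0]
ft_force: [-0.4, 1.0, -0.9]
grip_width: 0.996
{'bbox': [400.9, 364.9, 424.0, 392.2], 'conf': 0.96} [ 0.48790472 -0.29651134] [-4.82056411 -5.34935002  4.67500578  4.84408282]
{'bbox': [320.2, 261.2, 349.3, 297.9], 'conf': 0.56} [ 0.48239717 -0.0501168 ] [ 1.25306282  2.60030241 -1.2490296  -2.40455614]
{'bbox': [430.7, 294.4, 491.9, 377.8], 'conf': 0.42} [ 0.60900802 -0.27225756] [ 14.70050173  25.17478829 -14.24372225 -23.10943453]
```

View pics/s4.png

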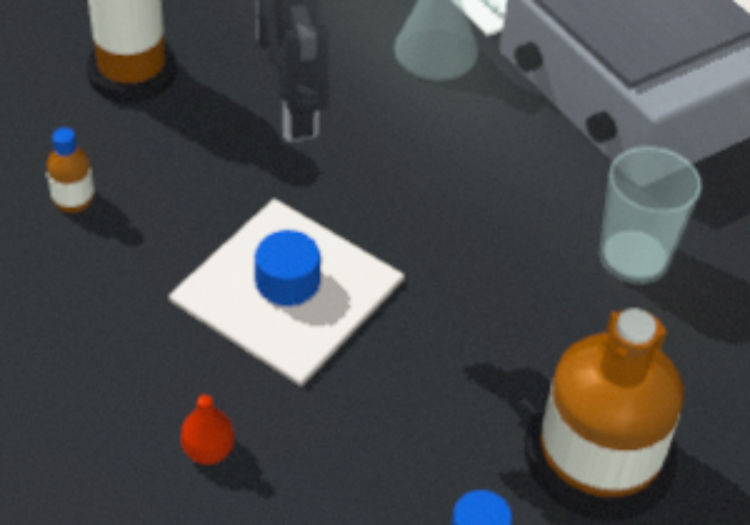

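The cap stands upright in the middle of the tile (crop pixel (288,267)), and the gripper is clear of it.

```bash
python3 -c "
from workcell import manip
print(manip.hand_in())"
```

```text
the job is handed in; nothing more can be done
None
```

The squat bottle is open, and its cap is standing open side down near the middle of the white tile. I handed the job in at about 14.5 s on the robot's clock; no verdict is reported.

- **What I did:** I gripped the cap and pushed it down about 5 mm, reading 14–15 N on the wrist. I then turned it about 71° anticlockwise and lifted it off without resistance. I lowered it onto the tile until about 5 N of contact, opened the jaws and backed off upward.
- **Last checks:** The final side picture shows the cap upright and wholly on the tile, the bottle's neck bare, and the gripper about 19 cm above the cap.
- **Disagreement:** The network's box puts the cap at (0.482, -0.050), about 6 mm from where the gripper released it at (0.4835, -0.0445). That box is low confidence (0.56) with 1–3 px of misfit, and either position is well within the 45 mm allowed. Neither the push depth nor the cap's final height was measured by camera. Both come from the gripper's position and the force readings.

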